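# Hook a soap crate forward out of the curing rack

### The job

Pick up the red-handled hook, reach it in under the roof of the curing rack, drop its claw behind the front wall of the soap crate and drag the crate, flat on the deck, gently forward until it is fully home against the black stop bar with the orange plunger pushed in. The crate's lip is thin, so never load it with more than 20 N, and move the crate only with the hook, not the hand. Then unhook and stand the hook back on the black rubber mat, leaving everything else where it is.

Things in the scene. Friction and masses are not known exactly. Their poses are not given: they have to be found in the camera images.
- rack_mouth (a point): Curing rack of pale wood, fixed. This point is on the deck (its top 30 mm above the table), midway across, below the front edge of the slatted roof; x points into the rack, away from its open mouth, z up. The roof covers x = 0 to 255 mm, its underside 120 mm and top 132 mm above the deck. Side guides with inner faces at y = +-77 mm leave the crate 12 mm of play each side.
- stop_slot (a point): A point on the deck 30 mm in front of the roof's edge, axes as the rack's. A rigid black stop bar (150 wide, 14 thick, 46 mm high) is clamped across the deck near here: its inner face, which stops the crate, is set anywhere from x = -15 to +15 mm; today's setting is not measured and must be felt or seen. Once the crate's front meets it squarely the pull rises steeply, several N per mm of hand travel.
- plunger (a joint): Orange sprung plunger in the middle of the stop bar's inner face. 0: sticks out 6 mm towards the crate; about 0.006 m: pushed in flush, the crate's front lies against the bar. Its spring is weak, under 1 N.
- crate_lip (a point): Middle of the top edge of the front wall (nearest the robot) of an open dark-wood crate, green inside, 60 mm above the deck, centred in the wall's 8 mm thickness; x points to the crate's back, z up. The front face is 4 mm in front (-x). Behind the wall the crate is empty up to x = 58 mm, down to 8 mm above the deck; soap bars fill the rest.
- hook_handle (a point): Centre of the red block handle, 100 x 28 x 36 mm (x, y, z), of a 0.22 kg hand hook. x points along the shaft to the claw, z up. A steel rod of 8 mm diameter, its axis 12 mm above this point, runs to a flat claw plate at x = 175 mm, 5 mm thick, 24 mm wide, hanging to 14 mm below this point (22 mm below the rod's underside). Centre of mass about 35 mm ahead of this point.
- claw_tip (a point): Middle of the lower edge of the hook's claw plate, in the middle of its 5 mm thickness; the plate faces along x. It lies 175 mm ahead of and 14 mm below the handle's centre.
- hook: The same hook; origin at the centre of the handle's underside, 18 mm below the handle's centre. It stands upright on the flat underside of its handle, claw down, 4 mm clear of the mat.
- crate: The same crate, 140 mm deep (x), 130 mm wide, 60 mm high, 0.4 to 0.8 kg, loose on the rack's deck; origin at the centre of its underside, 66 mm behind and 60 mm below the lip point. Sliding it takes about 1 to 6 N.
- mat: Black rubber mat, fixed, 300 x 130 x 4 mm, origin at the centre of its underside, long side along x. The hook starts on it.
- soap_bar_mid (a point): Bystander: cream soap bar 75 x 50 x 26 mm lying in front of the rack; its centre.
- bowl_mid (a point): Bystander: white bowl, 100 mm across, 45 mm high; point 13 mm above its foot.
- candle_yellow_mid (a point): Bystander: yellow pillar candle, 60 mm across, 100 mm high; point 13 mm above its foot.
- candle_blue_mid (a point): Bystander: blue candle, 56 mm across, 75 mm high; point 13 mm above its foot.
- candle_small_mid (a point): Bystander: small yellow candle, 44 mm across, 40 mm high, between the mat and the rack; point 13 mm above its foot.
- spatula_mid (a point): Bystander: spatula lying on the right of the table; point 13 mm above the table.
Mind the look-alikes: they are no part of the job. Leave any pink look-alike of the crate alone.

How it is judged:
On the way, in this order (a step that is already met when the one before it is completed fails the run):
1. the claw hangs behind the front wall of the crate and pulls it, the crate more than 20 mm from its start (contact force between hook and crate above 0.5 N and distance of crate from where it was at the start of the episode above 0.02 m and x of claw_tip in the frame of crate_lip above 0 m and z of claw_tip in the frame of crate_lip below -0.005 m), for 0.05 s.
2. the crate is home: plunger pushed in more than 4 mm of its 6 mm (value of joint plunger above 0.004 m), for 0.2 s.
At the end, for the whole second after the job is handed in: The crate lies flat on the deck (within 0.06 rad) against the stop bar, the plunger in by more than 4 mm of 6; the hook stands upright (within 0.1 rad) at rest with the middle of its handle over the mat; both are still (under 10 mm/s) (value of joint plunger above 0.004 m and angle between crate's own z axis and vertical below 0.06 rad and linear speed of each of crate, hook below 0.01 m/s and z of crate_lip in the frame of rack_mouth below 0.065 m and x of hook in the frame of mat between -0.15 and 0.15 m and y of hook in the frame of mat between -0.065 and 0.065 m and height (world z) of hook below 0.012 m and angle between hook's own z axis and vertical below 0.1 rad); the robot touches nothing.
It fails at once if the hook loads the crate with more than 20 N (contact force between hook and crate above 20 N).
It fails at once if the robot itself touches the crate (contact force between the arm and crate above 0.5 N).
It fails at once if the fingers touch the crate (contact force between the fingers and crate above 0.5 N).
It fails at once if the crate is tipped by more than 0.2 rad (angle between crate's own z axis and vertical above 0.2 rad).
It fails at once if a bystander is moved by more than 25 mm (distance of any of soap_bar_mid, bowl_mid, candle_yellow_mid, candle_blue_mid, candle_small_mid, spatula_mid from where it was at the start of the episode above 0.025 m).
It also fails if it takes over 72 s, if anything falls off the work surface, if the arm or the gripper's body presses on something with over 40 N, if the wrist force passes 120 N, or if a joint passes its speed limit or range.

### The arm

A 7-joint arm with a two-finger parallel gripper is mounted at the origin on the work surface. World frame = base frame: x ahead of the robot, y to its left, z up, the work surface at z = 0. Lengths are in m, angles in rad, forces in N, time in s.
With the tool pointing down it reaches from about 0.375 to 0.925 m from the base axis. Payload 3.1 kg.
Tool frame: the origin (TCP) lies midway between the tips of the shut fingers; the grasp point (between the pads) lies 19 mm behind it; z points along the fingers, y is the line along which they close (so a half turn about z gives the same grasp; the last joint's range is limited). The gripper opens to 85 mm and grips with 20 to 120 N. Pads are 22 mm wide; open, the fingers measure 114 mm over their backs; the gripper's body (76 mm by 85 mm) begins 54 mm behind the grasp point. The pads swing forward as they close: fully open they stand 13 mm farther back than shut.
Start: joints at [-1.203, 0.383, 0.044, 1.598, -0.018, 1.161, -0.05], TCP at [0.292, 0.581, 0.203] pointing down, gripper open.
Joint ranges: [-2.61, 2.61], [-0.41, 2.15], [-1.48, 1.57], [0, 2.5], [-1.57, 4.71], [0.05, 1.97], [-2.85, 2.85]. Speed limits (rad/s): [2.79, 2.79, 3.14, 3.14, 3.14, 3.14, 3.14].

### API

Orientations are given as a unit quaternion [w, x, y, z].
In Python, from bench import env gives the robot as it stands.
- The arm moves only by the tool send_rows, never from a script. Its arguments are lists of equal length, an entry for each row: "dp": the shift along the tool's x, y, z in cm, a list of three; "spin": the turn about the tool's z in units of 6 degrees (1.0 is 6 degrees); "jaw": the finger opening in cm, from 0 to 8.54. In form: {"dp": [[dx, dy, dz], ...], "spin": [spin, ...], "jaw": [jaw, ...]}. A call has 1 to 5 rows; each row shifts and turns the commanded pose from where the row before left it, along the tool's axes as they then stand; what a row does not reach is not made up. A row lasts 1/12 s, in which the tool goes at most 41.7 mm and 7.16 degrees, less where a joint would pass 70% of its speed; a pose out of reach is approached as far as the arm can. A call is refused whole if a number of a shift passes 4.17 or a number of a turn 1, either way. A call with a gripper value outside its range is refused whole. The fingers move at their own pace and stop on an object; "squeeze" is the grip in N (left out, the last holds). Time passes only in rows, so rows that do not move let the fingers close. It gives the time, the measured TCP pose, the force, the opening and the grip force at its end, in the units of the state.
- env.state(): the state, without advancing time (a new reading comes with each control period).
- env.snapshot(name): name is "side" or "top" or "wrist"; returns (picture, depth): 384x512x3 uint8, blue, green, red; 384x512 float32, m along the optical axis (not along the pixel's ray), 0 where there is no reading.
- env.camera_info(name): a dict with "vfov" (degrees; the focal length in pixels is half the picture's height over the tangent of half this angle, whatever the lens; pixels are square), "cx", "cy" (the principal point, pixels), "distortion" ([k1, k2, p1, p2, k3] as OpenCV has them; the pictures are not rectified), "R" (3x3) and "t" (3): a world point X has camera coordinates R X + t. Camera axes: x right, y down, z forward; pixel columns grow to the right and rows downward; lengths in m; the calibration is good to about 2 mm. A picture is of the moment at which its call begins: read the wrist's pose just before it. camera_info takes no time and is no camera call; for the wrist camera it gives the pose at the moment of the call.
- env.finish_job(): hands the job in; it is judged then, once.
The state is a dict: "clock": time; "q": joint angles; "dq": joint speeds; "effort": joint torques, N m; "tcp_pos": TCP position; "eef_rot": TCP orientation; "contact_force": force on the tool from outside, world axes, zero at the start; "wrist_torque": the same for the moment, N m; "gripper_width": finger opening in m; "gripper_force": force on a finger pad.
Only numpy, scipy, OpenCV 4.12 (cv2) and the standard library are available. Lean on these libraries where they do the work, as an engineer would, in place of code of your own. Each camera call takes 0.05 s, during which the arm holds its last target. There are 200 camera calls.

## Working session

There is one attempt and no reset: what is moved stays moved. The work goes in short steps, Python scripts to look and compute and a tool call to move; the robot and the scene stay as the last step left them, time stands still between calls to the robot, and variables do not carry over. Pictures are saved under pics/ and viewed, at most 10 in all, crops included, and the job is handed in when it is done.

Besides the shell and the picture viewer there is one more tool, called after "Call:" as a command line: name --pt "numbers of a row" for each row, then --argument value for the rest. send_rows: Moves the arm, as the interface text tells. Its arguments: {"type":"object","properties":{"dp":{"type":"array"},"spin":{"type":"array"},"jaw":{"type":"array"},"squeeze":{"type":"number"}},"required":["dp","spin","jaw"]}

```bash
mkdir -p pics
cat > h.py <<'E'
import numpy as np, cv2
from bench import env
def rays(ci,uv):
    f=192/np.tan(np.radians(ci['vfov'])/2)
    K=np.array([[f,0,ci['cx']],[0,f,ci['cy']],[0,0,1]])
    return cv2.undistortPoints(np.array(uv,float).reshape(-1,1,2),K,np.array(ci['distortion'],float)).reshape(-1,2)
def cloud(name,d,ci):
    v,u=np.mgrid[0:384,0:512]
    n=rays(ci,np.stack([u.ravel(),v.ravel()],1))
    P=np.c_[n,np.ones(len(n))]*d.reshape(-1,1)
    return ((P-np.array(ci['t']))@np.array(ci['R'])).reshape(384,512,3)
def snap(name):
    ci=env.camera_info(name); p,d=env.snapshot(name)
    return p,d,cloud(name,d,ci)
E
python3 - <<'E'
from h import *
s=env.state(); print({k:np.round(v,3).tolist() for k,v in s.items()})
for n in ['top','side']:
    p,d,X=snap(n); cv2.imwrite(f'pics/{n}0.png',p); np.savez(f'pics/{n}0.npz',p=p,X=X)
    ci=env.camera_info(n); print(n,(-np.array(ci['R']).T@np.array(ci['t'])).round(3))
a=np.vstack([cv2.imread('pics/top0.png'),cv2.imread('pics/side0.png')])
E
```

```text
{'clock': 0.0, 'q': [-1.203, 0.384, 0.044, 1.6, -0.018, 1.161, -0.05], 'dq': [0.0, 0.001, -0.0, 0.001, 0.0, -0.002, 0.0], 'effort': [-0.0, -43.348, 1.024, -24.95, 0.011, 0.011, -0.0], 'tcp_pos': [0.291, 0.58, 0.201], 'eef_rot': [-0.0, 0.231, 0.973, -0.001], 'contact_force': [0.435, -0.444, 0.342], 'wrist_torque': [0.002, -0.026, -0.013], 'gripper_force': 0.0, 'gripper_width': 0.085}
top [ 0.361 -0.025  1.402]
side [ 0.029 -0.973  0.97 ]
```

View pics/top0.png

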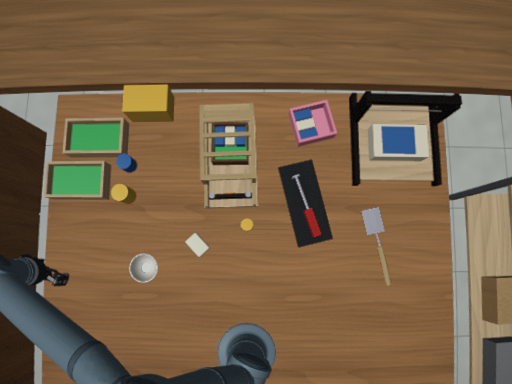

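View pics/side0.png

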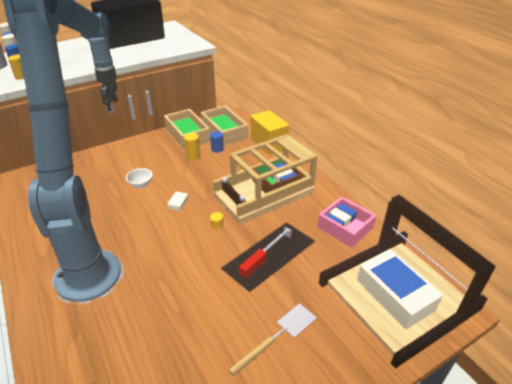

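The top view shows:
- the red handle at (312,222), with its claw at (296,177), on the black mat
- the rack at cols 200-257, rows 103-208, with its stop bar at row ~195
- crates: the dark green-inside one sits in the rack at ~(230,145). The pink one at (312,122) and the two pale green trays at (95,137) and (77,180) are look-alikes.

The crate inside the rack, behind the stop bar, fits the description. I'll confirm it in a crop.

Run:
```python
from h import *
t=np.load('pics/top0.npz'); p,X=t['p'],t['X']
c=p[95:250,190:345]; cv2.imwrite('pics/crop1.png',cv2.resize(c,None,fx=3.8,fy=3.8,interpolation=cv2.INTER_CUBIC))
hsv=cv2.cvtColor(p,cv2.COLOR_BGR2HSV)
def rect(m,name,box):
    mm=np.zeros_like(m);a,b,cc,d=box;mm[b:d,a:cc]=m[b:d,a:cc]
    P=X[mm>0]; z=P[:,2]
    r=cv2.minAreaRect(P[:,:2].astype(np.float32)); print(name,len(P),np.round(r[0],4),np.round(r[1],3),round(r[2],1),'z',np.round(np.percentile(z,[5,50,95]),3),'mean',P.mean(0).round(4)); return P
red=((hsv[...,0]<8)|(hsv[...,0]>172))&(hsv[...,1]>150)&(hsv[...,2]>80)
R=rect(red,'red',(290,195,335,245))
blk=(hsv[...,2]<50); rect(blk,'mat',(270,155,340,250))
P=X[95:215,195:262].reshape(-1,3)
w=P[(P[:,2]>.145)&(P[:,2]<.18)]; print('roof z',np.percentile(w[:,2],[5,50,95]).round(3)); r=cv2.minAreaRect(w[:,:2].astype(np.float32)); print(r, cv2.boxPoints(r).round(3).tolist())
w=P[(P[:,2]>.02)]; r=cv2.minAreaRect(w[:,:2].astype(np.float32)); print('rack',r, cv2.boxPoints(r).round(3).tolist())
# profile along the middle column of the rack
for v in range(100,212,2): print(v,[ (X[v,u].round(3).tolist(),p[v,u].tolist()) for u in (222,)],end='\n')
```

```text
red 261 [ 0.4262 -0.1321] [0.1   0.242] 16.3 z [0.018 0.039 0.044] mean [ 0.4526 -0.2242  0.0469]
mat 2296 [ 0.5091 -0.1313] [0.294 0.277] 13.9 z [-0.002  0.003  0.008] mean [ 0.5308 -0.2026  0.0089]
roof z [0.156 0.162 0.167]
((0.7112016081809998, 0.06856943666934967), (0.25547337532043457, 0.17955444753170013), 2.17438006401062) [[0.5799999833106995, 0.15299999713897705], [0.5870000123977661, -0.026000000536441803], [0.8420000076293945, -0.01600000075995922], [0.8349999785423279, 0.16300000250339508]]
rack ((0.6013584136962891, 0.06249137222766876), (0.4822777509689331, 0.18838033080101013), 0.6882523894309998) [[0.35899999737739563, 0.15399999916553497], [0.3610000014305115, -0.03500000014901161], [0.843999981880188, -0.028999999165534973], [0.8410000205039978, 0.1599999964237213]]
100 [([0.917, 0.101, -0.004], [62, 100, 137])]
102 [([0.906, 0.1, 0.005], [67, 103, 142])]
104 [([0.9, 0.1, 0.0], [97, 136, 161])]
106 [([0.83, 0.085, 0.164], [111, 150, 169])]
108 [([0.823, 0.085, 0.164], [108, 147, 166])]
110 [([0.817, 0.085, 0.162], [104, 141, 161])]
112 [([0.811, 0.085, 0.158], [102
[... 1546 characters left out ...]
22, 152, 172])]
182 [([0.596, 0.092, 0.034], [133, 165, 185])]
184 [([0.588, 0.092, 0.036], [134, 166, 186])]
186 [([0.582, 0.092, 0.029], [134, 165, 185])]
188 [([0.575, 0.092, 0.028], [131, 162, 182])]
190 [([0.568, 0.092, 0.026], [132, 163, 182])]
192 [([0.561, 0.093, 0.024], [133, 164, 184])]
194 [([0.547, 0.088, 0.076], [47, 61, 70])]
196 [([0.54, 0.088, 0.075], [29, 28, 29])]
198 [([0.536, 0.09, 0.05], [33, 44, 52])]
200 [([0.531, 0.091, 0.033], [132, 164, 184])]
202 [([0.525, 0.091, 0.03], [135, 166, 186])]
204 [([0.517, 0.091, 0.03], [133, 164, 184])]
206 [([0.51, 0.091, 0.033], [134, 166, 185])]
208 [([0.506, 0.093, 0.003], [58, 91, 127])]
210 [([0.499, 0.094, 0.0], [64, 100, 136])]
```

View pics/crop1.png

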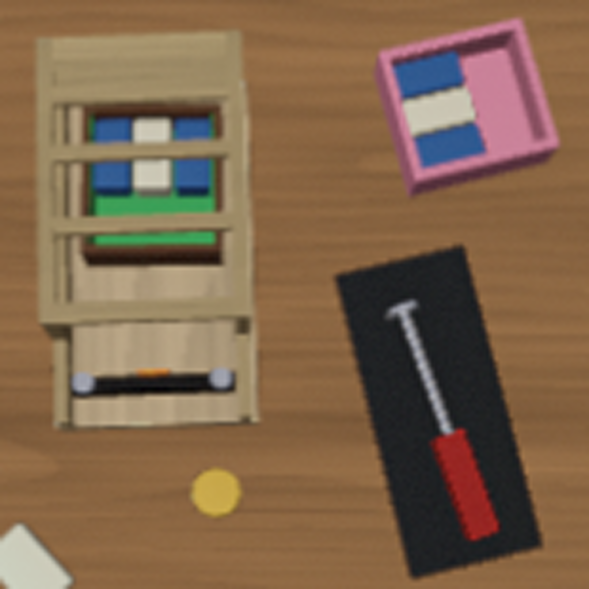

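The crop confirms it: the dark-brown crate with green inside is under the roof, its front wall at crop (152,255). The bar is at (150,383) and the orange plunger at (155,373). The hook lies at (405,310)-(480,535).

Run:
```python
from h import *
t=np.load('pics/top0.npz'); p,X=t['p'],t['X']
ci=env.camera_info('top')
def onz(uv,z):
    n=rays(ci,uv); R=np.array(ci['R']);C=-R.T@np.array(ci['t']); d=np.c_[n,np.ones(len(n))]@R
    return C+d*((z-C[2])/d[:,2])[:,None]
hsv=cv2.cvtColor(p,cv2.COLOR_BGR2HSV)
red=(((hsv[...,0]<8)|(hsv[...,0]>172))&(hsv[...,1]>150)&(hsv[...,2]>60)).astype(np.uint8)
red[:,:300]=0;red[:,326:]=0;red[:202]=0;red[242:]=0
v,u=np.nonzero(red); Q=onz(np.c_[u,v],.04)[:,:2].astype(np.float32)
r=cv2.minAreaRect(Q); print('handle',r,Q.mean(0), cv2.boxPoints(r).round(3).tolist())
k=lambda x,y:(190+x/3.8-.37,95+y/3.8-.37)
def pr(n,pts,z): print(n,onz([k(*q) for q in pts],z)[:,:2].round(3).tolist())
pr('claw ends/mid',[(387,315),(415,302),(401,309)],.034)
pr('rod',[(446,432)],.034)
pr('lip L,R,mid outer',[(84,262),(221,261)],.09)
pr('lip inner',[(90,246),(217,244)],.09)
pr('bar inner top',[(92,378),(212,372)],.076)
pr('bar outer top',[(92,394),(212,389)],.076)
pr('deck front corners',[(72,427),(238,422)],.03)
pr('mat',[(336,275),(462,246),(541,546),(413,577)],.004)
pr('roof front',[(40,325),(250,318)],.162)
s=env.state();from scipy.spatial.transform import Rotation as Ro
w=s['eef_rot'];print(Ro.from_quat([w[1],w[2],w[3],w[0]]).as_matrix().round(3))
```

```text
handle ((0.45311570167541504, -0.22486025094985962), (0.09920148551464081, 0.03482069820165634), 18.744693756103516) [ 0.45339593 -0.22505002] [[0.4009999930858612, -0.2240000069141388], [0.41200000047683716, -0.25699999928474426], [0.5059999823570251, -0.22499999403953552], [0.49399998784065247, -0.19200000166893005]]
claw ends/mid [[0.613, -0.155], [0.625, -0.181], [0.618, -0.168]]
rod [[0.503, -0.209]]
lip L,R,mid outer [[0.65, 0.124], [0.651, -0.0]]
lip inner [[0.665, 0.119], [0.667, 0.004]]
bar inner top [[0.546, 0.116], [0.552, 0.008]]
bar outer top [[0.532, 0.116], [0.537, 0.007]]
deck front corners [[0.506, 0.139], [0.512, -0.016]]
mat [[0.657, -0.109], [0.686, -0.231], [0.398, -0.301], [0.369, -0.18]]
roof front [[0.58, 0.152], [0.586, -0.026]]
[[-0.893  0.449 -0.001]
 [ 0.449  0.893 -0.002]
 [-0.    -0.002 -1.   ]]
```

```bash
cat >> h.py <<'E'
from scipy.spatial.transform import Rotation as Ro
def pose():
    s=env.state();w=s['eef_rot'];M=Ro.from_quat([w[1],w[2],w[3],w[0]]).as_matrix()
    return np.array(s['tcp_pos']),np.degrees(np.arctan2(M[1,0],M[0,0]))
def plan(wps,start=None):
    """wps: list of (x,y,z,yaw_deg,rows); prints rows (tool axes cm, spin units), tool pointing down"""
    p,a=start if start is not None else pose(); p=np.array(p,float); D=[];S=[]
    for x,y,z,yaw,n in wps:
        for i in range(n,0,-1):
            d=(np.array([x,y,z])-p)/i; c,s=np.cos(np.radians(a)),np.sin(np.radians(a))
            row=np.round([100*(d[0]*c+d[1]*s),100*(d[0]*s-d[1]*c),-100*d[2]],2)
            sp=round(-(((yaw-a+180)%360-180) if abs(yaw-a)>180 else yaw-a)/i/6,2)
            p=p+np.array([row[0]*c+row[1]*s,row[0]*s-row[1]*c,-row[2]])/100
            D.append(row.tolist());S.append(sp);a-=sp*6
    for i in range(0,len(D),5): print(str(D[i:i+5]).replace(' ',''),S[i:i+5])
    print('end',p.round(4),round(a,2))
E
python3 - <<'E'
from h import *
print(pose())
plan([(.50,.15,.203,153.3-73,12),(.4725,-.218,.16,19,11)],start=([.292,.581,.203],153.3))
E
```

```text
(array([0.29153135, 0.57989511, 0.2013813 ]), np.float64(153.31592642812237))
[[-3.16,-2.43,-0.0],[-3.4,-2.08,-0.0],[-3.6,-1.71,-0.0],[-3.76,-1.32,-0.0],[-3.88,-0.91,-0.0]] [1.01, 1.01, 1.01, 1.02, 1.01]
[[-3.96,-0.5,-0.0],[-3.99,-0.07,-0.0],[-3.97,0.35,-0.0],[-3.92,0.77,-0.0],[-3.81,1.18,-0.0]] [1.02, 1.01, 1.02, 1.01, 1.02]
[[-3.67,1.57,-0.0],[-3.47,1.95,-0.0],[-3.34,0.32,0.39],[-3.29,0.64,0.39],[-3.22,0.96,0.39]] [1.01, 1.02, 0.93, 0.93, 0.93]
[[-3.11,1.27,0.39],[-2.97,1.56,0.39],[-2.8,1.84,0.39],[-2.61,2.11,0.39],[-2.39,2.35,0.39]] [0.93, 0.93, 0.93, 0.93, 0.93]
[[-2.15,2.58,0.39],[-1.9,2.77,0.4],[-1.61,2.94,0.39]] [0.92, 0.93, 0.92]
end [ 0.4725 -0.218   0.16  ] 19.02
```

Call:
send_rows --pt "-3.16 -2.43 0" --pt "-3.4 -2.08 0" --pt "-3.6 -1.71 0" --pt "-3.76 -1.32 0" --pt "-3.88 -0.91 0" --spin '[1,1,1,1,1]' --jaw '[8.5,8.5,8.5,8.5,8.5]'

```text
clock: 0.52
tcp_pos: [0.3792, 0.3994, 0.202]
eef_rot: [-0.0, 0.477, 0.879, -0.001]
contact_force: [1.7, 0.1, 0.8]
gripper_width: 0.0851
gripper_force: 0.0
```

Call:
send_rows --pt "-3.96 -0.5 0" --pt "-3.99 -0.07 0" --pt "-3.97 0.35 0" --pt "-3.92 0.77 0" --pt "-3.81 1.18 0" --spin '[1,1,1,1,1]' --jaw '[8.5,8.5,8.5,8.5,8.5]'

```text
clock: 0.93
tcp_pos: [0.4676, 0.2207, 0.2024]
eef_rot: [-0.0, 0.688, 0.726, -0.0]
contact_force: [0.4, 0.8, 0.2]
gripper_width: 0.0852
gripper_force: 0.0
```

Call:
send_rows --pt "-3.67 1.57 0" --pt "-3.47 1.95 0" --pt "-3.34 0.32 0.2" --pt "-3.29 0.64 0.2" --pt "-3.22 0.96 0.2" --spin '[1,1,1,1,1]' --jaw '[8.5,8.5,8.5,8.5,8.5]'

```text
clock: 1.35
tcp_pos: [0.4964, 0.049, 0.1962]
eef_rot: [-0.0, 0.853, 0.522, -0.0]
contact_force: [-0.1, -0.5, -0.2]
gripper_width: 0.0851
gripper_force: 0.0
```

Call:
send_rows --pt "-3.11 1.27 0.2" --pt "-2.97 1.56 0.2" --pt "-2.8 1.84 0.2" --pt "-2.61 2.11 0.2" --pt "-2.39 2.35 0.2" --spin '[1,1,1,1,1]' --jaw '[8.5,8.5,8.5,8.5,8.5]'

```text
clock: 1.77
tcp_pos: [0.4803, -0.1174, 0.1863]
eef_rot: [-0.0, 0.959, 0.284, -0.0]
contact_force: [0.5, -0.1, -0.4]
gripper_width: 0.0851
gripper_force: 0.0
```

Run:
```python
from h import *
print(pose(),env.state()['clock'],np.round(env.state()['q'],2))
plan([(.4725,-.218,.17,19,5)])
```

```text
(array([ 0.48033231, -0.11741218,  0.18634618]), np.float64(33.03037607229675)) 1.7667 [-0.53  0.11  0.74  2.01 -0.09  1.05 -0.75]
[[-1.23,1.6,0.33],[-1.15,1.66,0.33],[-1.06,1.71,0.32],[-0.98,1.77,0.33],[-0.89,1.81,0.32]] [np.float64(0.47), np.float64(0.47), np.float64(0.47), np.float64(0.46), np.float64(0.47)]
end [ 0.4725 -0.218   0.17  ] 18.99
```

Call:
send_rows --pt "-1.23 1.6 0.3" --pt "-1.15 1.66 0.3" --pt "-1.06 1.7 0.3" --pt "-0.98 1.75 0.3" --pt "-0.85 1.75 0.3" --spin '[0.45,0.45,0.45,0.45,0.45]' --jaw '[8.5,8.5,8.5,8.5,8.5]'

```text
clock: 2.18
tcp_pos: [0.4736, -0.2165, 0.1712]
eef_rot: [-0.0, 0.985, 0.171, -0.0]
contact_force: [0.9, -0.4, -0.0]
gripper_width: 0.0848
gripper_force: 0.0
```

Call:
send_rows --pt "0 0 0" --pt "0 0 0" --pt "0 0 0" --spin '[0,0,0]' --jaw '[8.5,8.5,8.5]'

```text
clock: 2.43
tcp_pos: [0.4742, -0.2148, 0.1713]
eef_rot: [-0.0, 0.985, 0.173, -0.0]
contact_force: [-0.2, 0.7, 0.7]
gripper_width: 0.0851
gripper_force: 0.0
```

Run:
```python
from h import *
print(pose())
p,d,X=snap('wrist'); cv2.imwrite('pics/w1.png',p); np.savez('pics/w1.npz',p=p,X=X)
hsv=cv2.cvtColor(p,cv2.COLOR_BGR2HSV)
red=(((hsv[...,0]<8)|(hsv[...,0]>172))&(hsv[...,1]>150)&(hsv[...,2]>60))
P=X[red]; P=P[(P[:,2]>.03)&(P[:,2]<.05)]
print(len(P)); r=cv2.minAreaRect(P[:,:2].astype(np.float32)); print(r,np.median(P[:,2]))
print(cv2.boxPoints(r).round(4).tolist())
```

```text
(array([ 0.47415359, -0.21477052,  0.17133894]), np.float64(19.87010781814826))
1940
((0.4553721845149994, -0.2299312949180603), (0.09829255193471909, 0.02803279645740986), 19.61309814453125) 0.03929419394912038
[[0.4043999910354614, -0.23319999873638153], [0.4138000011444092, -0.2596000134944916], [0.5063999891281128, -0.22660000622272491], [0.4970000088214874, -0.20020000636577606]]
```

View pics/w1.png

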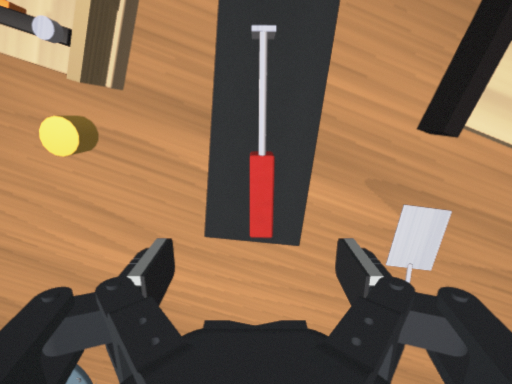

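The wrist view shows the handle at (262,195), aligned with the tool, and the shaft running straight up to the claw at (263,30). Both fingers will straddle it cleanly, so I'll go down.

Call:
send_rows --pt "-0.3 0.8 2.5" --pt "0 0 3.5" --pt "0 0 3.5" --pt "0 0 3" --pt "0 0 2" --spin '[0,0,0,0,0]' --jaw '[8.5,8.5,8.5,8,7]'

```text
clock: 2.9
tcp_pos: [0.4729, -0.2213, 0.0236]
eef_rot: [-0.001, 0.985, 0.174, -0.002]
contact_force: [0.1, 0.4, 0.3]
gripper_width: 0.0706
gripper_force: 0.0
```

Call:
send_rows --pt "0 0 1.2" --pt "0 0 0.7" --pt "0 0 0" --pt "0 0 0" --spin '[0,0,0,0]' --jaw '[6,6,6,6]'

```text
clock: 3.23
tcp_pos: [0.4752, -0.2242, 0.0085]
eef_rot: [0.0, 0.985, 0.172, 0.001]
contact_force: [1.2, 0.8, 0.6]
gripper_width: 0.06
gripper_force: 0.0
```

Call:
send_rows --pt "0 0 0" --pt "0 0 0" --pt "0 0 0" --pt "0 0 0" --pt "0 0 0" --spin '[0,0,0,0,0]' --jaw '[5,4,3,2,2]' --squeeze 60

```text
clock: 3.65
tcp_pos: [0.475, -0.2239, 0.0091]
eef_rot: [-0.001, 0.985, 0.172, 0.001]
contact_force: [-0.1, 2.0, 6.8]
gripper_width: 0.025
gripper_force: 58.6
```

Call:
send_rows --pt "0 0 0" --pt "0 0 0" --pt "0 0 0" --pt "0 0 0" --pt "0 0 0" --spin '[0,0,0,0,0]' --jaw '[1,1,1,1,1]'

```text
clock: 4.07
tcp_pos: [0.475, -0.2239, 0.0091]
eef_rot: [-0.001, 0.985, 0.172, 0.001]
contact_force: [-1.3, 1.5, 8.0]
gripper_width: 0.025
gripper_force: 58.6
```

Run:
```python
from h import *
plan([(.475,-.224,.06,19.8,3),(.47,-.215,.15,19.8,3),(.40,-.14,.165,6,4),(.39,.055,.165,2.2,6)])
```

```text
[[-0.0,0.0,-1.7],[-0.0,0.0,-1.7],[-0.0,0.01,-1.69],[-0.06,-0.34,-3.0],[-0.05,-0.34,-3.0]] [np.float64(0.0), np.float64(0.0), np.float64(0.0), np.float64(0.0), np.float64(0.0)]
[[-0.06,-0.34,-3.0],[-1.01,-2.36,-0.38],[-1.15,-2.29,-0.37],[-1.29,-2.22,-0.38],[-1.42,-2.13,-0.37]] [np.float64(0.0), np.float64(0.58), np.float64(0.57), np.float64(0.58), np.float64(0.57)]
[[0.18,-3.25,-0.0],[0.14,-3.25,-0.0],[0.1,-3.25,-0.0],[0.06,-3.26,-0.0],[0.03,-3.26,-0.0]] [np.float64(0.11), np.float64(0.11), np.float64(0.1), np.float64(0.11), np.float64(0.1)]
[[-0.01,-3.25,-0.0]] [np.float64(0.11)]
end [0.39  0.055 0.165] 2.17
```

Call:
send_rows --pt "0 0 -1" --pt "0 0 -1.7" --pt "0 0 -2.4" --spin '[0,0,0]' --jaw '[1,1,1]'

```text
clock: 4.32
tcp_pos: [0.4718, -0.2234, 0.058]
eef_rot: [-0.001, 0.985, 0.172, -0.002]
contact_force: [-0.2, 0.1, -1.8]
gripper_width: 0.0247
gripper_force: 59.2
```

Hook lifted (-1.8 N, about its weight).

Call:
send_rows --pt "-0.05 -0.3 -3" --pt "-0.05 -0.3 -3" --pt "-0.05 -0.3 -3" --pt "-1 -2.4 -0.4" --pt "-1.15 -2.3 -0.4" --spin '[0,0,0,0.58,0.58]' --jaw '[1,1,1,1,1]'

```text
clock: 4.73
tcp_pos: [0.4361, -0.1798, 0.1591]
eef_rot: [0.001, 0.994, 0.109, 0.002]
contact_force: [-1.4, 0.9, -3.0]
gripper_width: 0.0248
gripper_force: 59.3
```

Call:
send_rows --pt "-1.3 -2.2 -0.4" --pt "-1.4 -2.1 -0.4" --pt "0.2 -3.2 0" --pt "0.15 -3.2 0" --pt "0.1 -3.2 0" --spin '[0.58,0.58,0.1,0.1,0.1]' --jaw '[1,1,1,1,1]'

```text
clock: 5.15
tcp_pos: [0.3945, -0.0444, 0.165]
eef_rot: [-0.001, 0.999, 0.034, 0.001]
contact_force: [0.4, 0.0, -3.0]
gripper_width: 0.0247
gripper_force: 59.3
```

Call:
send_rows --pt "0.05 -3.2 0" --pt "0 -3.2 0" --pt "0 -3.2 0" --pt "0 0 0" --pt "0 0 0" --spin '[0.1,0.1,0.1,0,0]' --jaw '[1,1,1,1,1]'

```text
clock: 5.57
tcp_pos: [0.3895, 0.0517, 0.1647]
eef_rot: [0.0, 1.0, 0.022, -0.0]
contact_force: [-0.3, -0.9, -1.6]
gripper_width: 0.0245
gripper_force: 59.4
```

Run:
```python
from h import *
print(pose())
p,d,X=snap('wrist'); cv2.imwrite('pics/w2.png',p); np.savez('pics/w2.npz',p=p,X=X)
```

```text
(array([0.38950765, 0.05172679, 0.16468094]), np.float64(2.538152936500356))
```

View pics/w2.png

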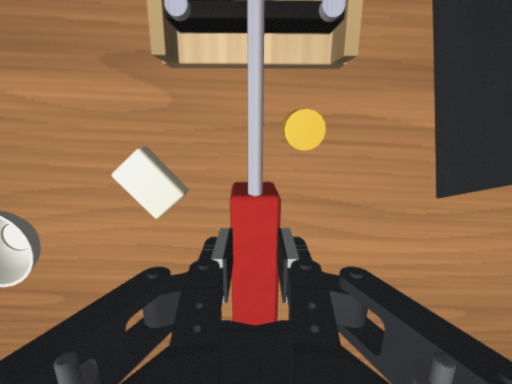

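The rod at col 256 is centred between the bar's clamps (177,8) and (333,8), and the deck edge is square to the view. Next I'll check hook level and tip, and measure the crate and bar again.

Run:
```python
from h import *
t=np.load('pics/w2.npz'); X=t['X']
for v in range(2,190,25): print(v,X[v,256].round(4),X[v,253].round(4))
for v in (230,280,310): print('handle',v,X[v,256].round(4))
print('knobs',X[8,177].round(4),X[8,333].round(4),'bar',X[15,220].round(4),X[15,300].round(4))
print('deck',X[48,200].round(4),X[48,320].round(4),'rails',X[30,157].round(4),X[30,355].round(4),'deckedge',X[62,200].round(3),X[62,330].round(3))
p,d,X=snap('side'); cv2.imwrite('pics/side1.png',cv2.resize(p[130:260,190:340],None,fx=4,fy=4,interpolation=cv2.INTER_CUBIC)); np.savez('pics/side1.npz',p=p,X=X)
```

```text
2 [0.5081 0.056  0.1934] [0.5089 0.0574 0.191 ]
27 [0.4983 0.0555 0.1929] [0.4986 0.0569 0.1915]
52 [0.4876 0.055  0.1943] [0.4879 0.0564 0.1922]
77 [0.4605 0.0546 0.3353] [0.4768 0.056  0.1933]
102 [0.4655 0.054  0.1935] [0.4654 0.0555 0.1924]
127 [0.4535 0.0534 0.1921] [0.4534 0.0549 0.1925]
152 [0.4409 0.0528 0.1924] [0.4408 0.0544 0.1923]
177 [0.4278 0.0522 0.1932] [0.4277 0.0538 0.1932]
handle 230 [0.3985 0.0509 0.1955]
handle 280 [0.367  0.0494 0.1957]
handle 310 [0.346  0.0485 0.1955]
knobs [0.5371 0.1192 0.0864] [ 0.5422 -0.0036  0.0881] bar [0.5369 0.0865 0.0757] [0.5402 0.0201 0.0747]
deck [0.5203 0.1118 0.03  ] [ 0.5258 -0.0086  0.0296] rails [0.5238 0.1397 0.0744] [ 0.531  -0.027   0.0758] deckedge [0.507 0.112 0.03 ] [ 0.513 -0.02   0.031]
```

View pics/side1.png

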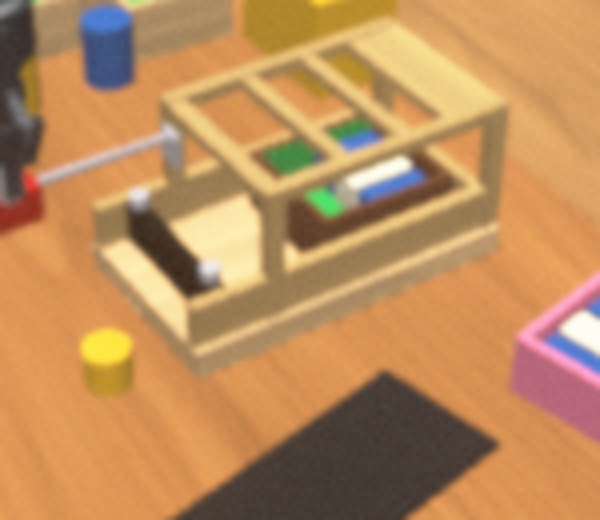

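The side crop shows the claw at (172,148) held level in front of the roof, with the crate lip clear under it. I'll lower and advance under the roof.

Call:
send_rows --pt "0 0 2" --pt "0 0 2.5" --pt "0 0 1.5" --pt "0 0 0" --pt "0 0 0" --spin '[0,0,0,0,0]' --jaw '[1,1,1,1,1]'

```text
clock: 6.08
tcp_pos: [0.3892, 0.0488, 0.1042]
eef_rot: [0.001, 1.0, 0.018, -0.001]
contact_force: [0.3, 0.2, -2.3]
gripper_width: 0.0249
gripper_force: 59.5
```

Run:
```python
from h import *
ci=env.camera_info('wrist'); p,a=pose(); print(p.round(4),a,(-np.array(ci['R']).T@np.array(ci['t'])-p).round(3))
plan([(.5215,.0575,.105,2.4,6)])
```

```text
[0.3892 0.0488 0.1042] 2.1198312690841083 [0.071 0.003 0.171]
[[2.21,-0.06,-0.01],[2.21,-0.06,-0.01],[2.21,-0.06,-0.02],[2.21,-0.06,-0.01],[2.2,-0.05,-0.02]] [np.float64(-0.01), np.float64(-0.01), np.float64(-0.01), np.float64(-0.01), np.float64(-0.0)]
[[2.21,-0.05,-0.01]] [np.float64(-0.01)]
end [0.5215 0.0575 0.105 ] 2.42
```

Call:
send_rows --pt "2.2 -0.06 0" --pt "2.2 -0.06 0" --pt "2.2 -0.06 0" --pt "2.2 -0.06 0" --pt "2.2 -0.05 0" --spin '[0,0,0,0,0]' --jaw '[1,1,1,1,1]'

```text
clock: 6.5
tcp_pos: [0.5025, 0.0578, 0.1064]
eef_rot: [-0.0, 1.0, 0.02, 0.001]
contact_force: [0.5, 0.1, -1.6]
gripper_width: 0.025
gripper_force: 59.5
```

Call:
send_rows --pt "2.2 -0.05 0" --pt "0 0 0" --pt "0 0 0" --pt "0 0 0" --spin '[0,0,0,0]' --jaw '[1,1,1,1]'

```text
clock: 6.83
tcp_pos: [0.5219, 0.0588, 0.1055]
eef_rot: [-0.0, 1.0, 0.02, 0.0]
contact_force: [-0.6, 0.1, -1.5]
gripper_width: 0.0246
gripper_force: 59.5
```

Run:
```python
from h import *
print(pose())
out=[]
for n,(a,b,c,d_) in {'wrist':(0,190,140,380),'top':(125,215,195,265)}.items():
    p,d,X=snap(n); np.savez(f'pics/{n}3.npz',p=p,X=X)
    c=p[a:b,c:d_]; out.append(cv2.resize(c,(int(c.shape[1]*500/c.shape[0]) if n=='top' else 400,500 if n=='top' else 317),interpolation=cv2.INTER_CUBIC))
h=max(o.shape[0] for o in out)
o=np.hstack([cv2.copyMakeBorder(o,0,h-o.shape[0],0,0,cv2.BORDER_CONSTANT) for o in out]);print([x.shape for x in out]);cv2.imwrite('pics/c3.png',o)
```

```text
(array([0.5219053 , 0.05884701, 0.10545242]), np.float64(2.2561021803437415))
[(317, 400, 3), (500, 388, 3)]
```

View pics/c3.png

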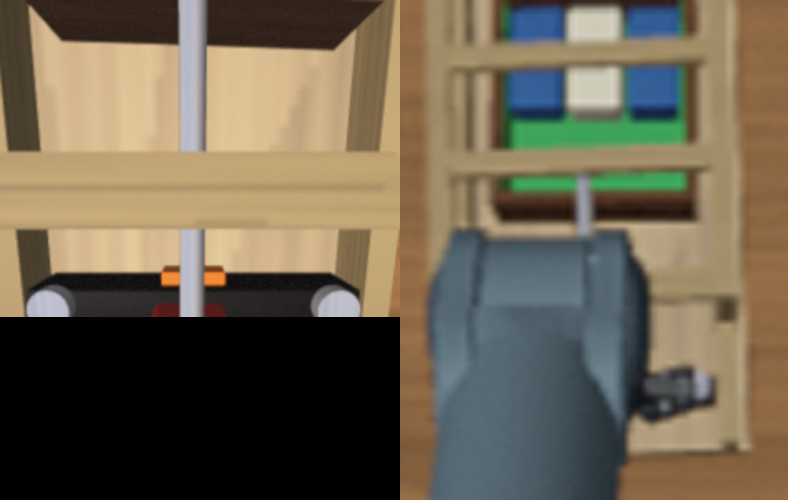

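The wrist crop shows the rod (193,100) running centred over the plunger (193,277) to the crate's front wall. In the top crop the rod crosses the wall at (585,205).

Run:
```python
from h import *
X=np.load('pics/wrist3.npz')['X']
for v in (3,8,14,20,24): print(v,X[v,220].round(4),X[v,300].round(4),X[v,256].round(4))
for v in range(160,185,4): print('bar',v,X[v,200].round(4),X[v,310].round(4))
X=np.load('pics/top3.npz')['X']
for v in range(155,166): print(v,X[v,217].round(4),X[v,240].round(4),X[v,228].round(4))
```

```text
3 [0.6581 0.0855 0.0776] [0.6587 0.0359 0.0817] [0.6406 0.0625 0.1328]
8 [0.6583 0.0866 0.0683] [0.6588 0.0345 0.0731] [0.6385 0.0624 0.1333]
14 [0.6582 0.088  0.0568] [0.6585 0.0329 0.0632] [0.6362 0.0623 0.1328]
20 [0.6581 0.0895 0.044 ] [0.6588 0.0308 0.0499] [0.6334 0.0622 0.1342]
24 [0.6581 0.0907 0.0341] [0.6587 0.0294 0.041 ] [0.6317 0.0621 0.1344]
bar 160 [0.5499 0.1087 0.0294] [0.5539 0.0096 0.0297]
bar 164 [0.5483 0.1066 0.0405] [0.5521 0.0115 0.0403]
bar 168 [0.5484 0.1033 0.0583] [0.5516 0.0146 0.0566]
bar 172 [0.5484 0.1004 0.0733] [0.5519 0.0181 0.0742]
bar 176 [0.5456 0.1003 0.0744] [0.549  0.0179 0.0748]
bar 180 [0.5428 0.1001 0.0754] [0.5462 0.0179 0.076 ]
bar 184 [0.5395 0.1003 0.0746] [0.5429 0.0174 0.0752]
155 [0.6625 0.0988 0.1634] [0.664  0.0241 0.1579] [0.6636 0.0632 0.1592]
156 [0.6618 0.0998 0.1524] [0.6884 0.0287 0.0423] [0.6671 0.0652 0.1308]
157 [0.6865 0.1116 0.0345] [0.686  0.0288 0.0371] [0.6627 0.0649 0.1348]
158 [0.6818 0.111  0.0392] [0.6816 0.0287 0.0404] [0.6597 0.065  0.1329]
159 [0.667  0.1062 0.0871] [0.6669 0.0268 0.0879] [0.6564 0.0649 0.1324]
160 [0.6625 0.1057 0.0909] [0.6622 0.0265 0.0928] [0.6533 0.065  0.1311]
161 [0.6597 0.106  0.088 ] [0.6603 0.0268 0.0859] [0.6502 0.065  0.1301]
162 [0.6598 0.1075 0.0716] [0.6609 0.0275 0.0672] [0.646  0.0647 0.1335]
163 [0.658  0.1082 0.064 ] [0.6598 0.0279 0.0563] [0.6426 0.0647 0.1334]
164 [0.6586 0.1101 0.0447] [0.6595 0.0284 0.041 ] [0.6389 0.0645 0.1349]
165 [0.6584 0.1116 0.029 ] [0.6584 0.0289 0.0297] [0.6361 0.0647 0.1323]
```

Crate front face x=0.6585, inner face 0.6665; bar face x≈0.550. Claw plate at ≈0.676, 7 mm behind the wall, so I'll drop it in.

Call:
send_rows --pt "0.1 0.1 0.7" --pt "0 0 0.7" --pt "0 0 0.5" --pt "0 0 0.2" --pt "0 0 0" --spin '[0,0,0,0,0]' --jaw '[1,1,1,1,1]'

```text
clock: 7.35
tcp_pos: [0.5217, 0.0582, 0.0825]
eef_rot: [0.0, 1.0, 0.02, -0.001]
contact_force: [-0.3, -1.0, -2.8]
gripper_width: 0.0243
gripper_force: 59.5
```

Call:
send_rows --pt "0 0 0" --pt "0 0 0" --spin '[0,0]' --jaw '[1,1]'

```text
clock: 7.52
tcp_pos: [0.5231, 0.0583, 0.0837]
eef_rot: [0.0, 1.0, 0.02, 0.0]
contact_force: [0.5, 0.3, -1.6]
gripper_width: 0.0246
gripper_force: 59.5
```

No contact (Fz still just hook weight). Pulling slowly.

Call:
send_rows --pt "-0.3 0 0" --pt "-0.3 0 0" --pt "-0.2 0 0" --pt "-0.2 0 0" --pt "-0.2 0 0" --spin '[0,0,0,0,0]' --jaw '[1,1,1,1,1]'

```text
clock: 7.93
tcp_pos: [0.5128, 0.0579, 0.0846]
eef_rot: [-0.0, 1.0, 0.02, 0.002]
contact_force: [3.7, -0.4, -2.6]
gripper_width: 0.0249
gripper_force: 59.4
```

Call:
send_rows --pt "-0.25 0.01 0" --pt "-0.25 0.01 0" --pt "-0.25 0.01 0" --pt "-0.25 0.01 0" --pt "-0.25 0.01 0" --spin '[0,0,0,0,0]' --jaw '[1,1,1,1,1]'

```text
clock: 8.35
tcp_pos: [0.4984, 0.0569, 0.0838]
eef_rot: [-0.0, 1.0, 0.02, 0.0]
contact_force: [4.1, 0.0, -3.8]
gripper_width: 0.0251
gripper_force: 59.4
```

Pulling steadily at 4 N and the handle is now in front of the bar; I'll seat the claw 5 mm deeper while dragging.

Call:
send_rows --pt "-0.25 0.01 0.1" --pt "-0.25 0.01 0.1" --pt "-0.25 0.01 0.1" --pt "-0.25 0.01 0.1" --pt "-0.25 0.01 0.1" --spin '[0,0,0,0,0]' --jaw '[1,1,1,1,1]'

```text
clock: 8.77
tcp_pos: [0.4863, 0.056, 0.0788]
eef_rot: [-0.0, 1.0, 0.02, 0.001]
contact_force: [3.4, 0.7, -2.0]
gripper_width: 0.0245
gripper_force: 59.4
```

Call:
send_rows --pt "-0.3 0.01 0" --pt "-0.3 0.01 0" --pt "-0.3 0.01 0" --pt "-0.3 0.01 0" --pt "-0.3 0.01 0" --spin '[0,0,0,0,0]' --jaw '[1,1,1,1,1]'

```text
clock: 9.18
tcp_pos: [0.4708, 0.0548, 0.0788]
eef_rot: [-0.0, 1.0, 0.02, 0.0]
contact_force: [5.0, 0.6, -2.3]
gripper_width: 0.0247
gripper_force: 59.4
```

Run:
```python
from h import *
print(pose())
p,d,X=snap('wrist'); cv2.imwrite('pics/w4.png',p)
hsv=cv2.cvtColor(p,cv2.COLOR_BGR2HSV); 
for u in (225,290):
  for v in range(0,150,6):
    q=X[v,u]
    if hsv[v,u,2]<110: print(u,v,q.round(4),p[v,u])
```

```text
(array([0.47082159, 0.05477861, 0.07876511]), np.float64(2.3002628402296246))
225 0 [0.6135 0.0799 0.0369] [22 31 45]
225 102 [0.5472 0.0752 0.0759] [47 49 52]
225 108 [0.5437 0.075  0.0766] [46 47 49]
225 114 [0.5403 0.0751 0.0761] [50 49 52]
225 120 [0.5367 0.075  0.0764] [49 50 54]
290 0 [0.6149 0.0365 0.038 ] [29 36 49]
290 102 [0.5488 0.0361 0.0745] [38 37 41]
290 108 [0.5454 0.0357 0.0741] [40 39 42]
290 114 [0.5419 0.0358 0.0764] [39 39 42]
290 120 [0.5384 0.0356 0.0773] [39 41 44]
```

Crate face now at x=0.614, so 64 mm to go.

Call:
send_rows --pt "-0.33 0.01 0" --pt "-0.33 0.01 0" --pt "-0.33 0.01 0" --pt "-0.33 0.01 0" --pt "-0.33 0.01 0" --spin '[0,0,0,0,0]' --jaw '[1,1,1,1,1]'

```text
clock: 9.65
tcp_pos: [0.4542, 0.0535, 0.0787]
eef_rot: [0.0, 1.0, 0.02, 0.0]
contact_force: [5.1, 0.4, -2.5]
gripper_width: 0.0247
gripper_force: 59.4
```

Call:
send_rows --pt "-0.33 0.01 0" --pt "-0.33 0.01 0" --pt "-0.33 0.01 0" --pt "-0.33 0.01 0" --pt "-0.33 0.01 0" --spin '[0,0,0,0,0]' --jaw '[1,1,1,1,1]'

```text
clock: 10.07
tcp_pos: [0.4378, 0.0524, 0.0787]
eef_rot: [0.0, 1.0, 0.02, 0.0]
contact_force: [4.1, 0.7, -1.9]
gripper_width: 0.0247
gripper_force: 59.4
```

Call:
send_rows --pt "-0.33 0.01 0" --pt "-0.33 0.01 0" --pt "-0.33 0.01 0" --pt "-0.33 0.01 0" --pt "-0.2 0.01 0" --spin '[0,0,0,0,0]' --jaw '[1,1,1,1,1]'

```text
clock: 10.48
tcp_pos: [0.4222, 0.0513, 0.0786]
eef_rot: [-0.0, 1.0, 0.02, -0.0]
contact_force: [3.7, -0.3, -1.5]
gripper_width: 0.0251
gripper_force: 59.4
```

Call:
send_rows --pt "-0.15 0.01 0" --pt "-0.15 0.01 0" --pt "-0.1 0 0" --pt "-0.1 0 0" --pt "-0.1 0 0" --spin '[0,0,0,0,0]' --jaw '[1,1,1,1,1]'

```text
clock: 10.9
tcp_pos: [0.417, 0.0509, 0.0787]
eef_rot: [0.0, 1.0, 0.02, 0.0]
contact_force: [4.1, 0.9, -2.1]
gripper_width: 0.0249
gripper_force: 59.4
```

About 10 mm left; going in small steps.

Call:
send_rows --pt "-0.1 0 0" --pt "-0.1 0 0" --pt "-0.1 0 0" --pt "-0.1 0 0" --pt "-0.1 0 0" --spin '[0,0,0,0,0]' --jaw '[1,1,1,1,1]'

```text
clock: 11.32
tcp_pos: [0.4119, 0.0507, 0.0787]
eef_rot: [0.0, 1.0, 0.02, 0.0]
contact_force: [4.5, 0.3, -2.8]
gripper_width: 0.025
gripper_force: 59.4
```

Call:
send_rows --pt "-0.06 0 0" --pt "-0.06 0 0" --pt "-0.06 0 0" --pt "-0.06 0 0" --spin '[0,0,0,0]' --jaw '[1,1,1,1]'

```text
clock: 11.65
tcp_pos: [0.4097, 0.0506, 0.0787]
eef_rot: [-0.0, 1.0, 0.02, 0.0]
contact_force: [5.6, -0.2, -2.3]
gripper_width: 0.0249
gripper_force: 59.4
```

Call:
send_rows --pt "-0.06 0 0" --pt "-0.06 0 0" --pt "-0.06 0 0" --spin '[0,0,0]' --jaw '[1,1,1]'

```text
clock: 11.9
tcp_pos: [0.4079, 0.0505, 0.0787]
eef_rot: [-0.0, 1.0, 0.02, 0.0]
contact_force: [5.3, -0.7, -1.8]
gripper_width: 0.0251
gripper_force: 59.4
```

Call:
send_rows --pt "-0.06 0 0" --pt "-0.05 0 0" --spin '[0,0]' --jaw '[1,1]'

```text
clock: 12.07
tcp_pos: [0.4068, 0.0505, 0.0788]
eef_rot: [-0.0, 1.0, 0.02, 0.0]
contact_force: [5.4, 0.1, -2.5]
gripper_width: 0.0245
gripper_force: 59.4
```

Run:
```python
from h import *
print(pose(),env.state()['contact_force'])
p,d,X=snap('wrist')
c=p[0:120,140:380]; cv2.imwrite('pics/w5.png',cv2.resize(c,None,fx=3.2,fy=3.2,interpolation=cv2.INTER_CUBIC))
for u in (200,225,290,315):
  for v in range(0,60,4): print(u,v,X[v,u].round(4),p[v,u])
```

```text
(array([0.40682262, 0.05048516, 0.07875077]), np.float64(2.294410733755024)) [ 5.39463375  0.13651693 -2.46177167]
200 0 [0.5363 0.0854 0.0744] [34 33 34]
200 4 [0.5344 0.0854 0.0743] [15 16 13]
200 8 [0.5345 0.0867 0.0677] [18 26 24]
200 12 [0.5344 0.0879 0.0613] [14 17 18]
200 16 [0.5343 0.0892 0.0544] [16 17 18]
200 20 [0.5343 0.0907 0.0463] [20 18 19]
200 24 [0.5343 0.0924 0.0375] [14 17 20]
200 28 [0.5339 0.0939 0.0297] [149 194 221]
200 32 [0.5315 0.094  0.0291] [154 198 225]
200 36 [0.529  0.0942 0.0288] [153 198 224]
200 40 [0.5259 0.0938 0.031 ] [154 198 224]
200 44 [0.5238 0.0942 0.029 ] [153 197 224]
200 48 [0.5211 0.0941 0.0295] [153 197 224]
200 52 [0.5185 0.0942 0.0291] [153 197 223]
200 56 [0.5159 0.0944 0.0285] [153 197 224]
225 0 [0.5365 0.0715 0.0754] [31 29 33]
225 4 [0.5352 0.0717 0.0734] [18 19 19]
225 8 [0.535  0.0723 0.0679] [20 17 17]
225 12 [0.5353 0.073  0.0603] [17 16 14]
225 16 [0.5352 0.0738 0.0534] [17 23 25]
225 20 [0.5353 0.0746 0.045 ] [21 21 20]
225 24 [0.5349 0.0753 0.0379] [14 11 16]
225 28 [0.5346 0.0762 0.0298] [139 180 211]
225 32 [0.5321 0.0762
[... 858 characters left out ...]
.029 ] [141 185 214]
290 56 [0.5186 0.0286 0.0288] [141 184 214]
315 0 [0.5387 0.0221 0.0747] [24 23 24]
315 4 [0.5372 0.0217 0.0738] [19 19 21]
315 8 [0.5372 0.0204 0.0676] [12 14 14]
315 12 [0.5371 0.0191 0.0615] [15 15 14]
315 16 [0.5376 0.0173 0.053 ] [18 18 20]
315 20 [0.5379 0.0156 0.0445] [14 15 15]
315 24 [0.5376 0.014  0.0374] [18 14 17]
315 28 [0.5374 0.0122 0.029 ] [137 178 209]
315 32 [0.5345 0.0123 0.0305] [141 185 214]
315 36 [0.5323 0.0118 0.0292] [141 184 214]
315 40 [0.5298 0.0115 0.029 ] [141 183 213]
315 44 [0.5266 0.0117 0.0314] [141 185 214]
315 48 [0.5244 0.0111 0.0298] [141 185 214]
315 52 [0.5219 0.0107 0.0294] [141 184 214]
315 56 [0.5195 0.0102 0.0281] [141 184 213]
```

View pics/w5.png

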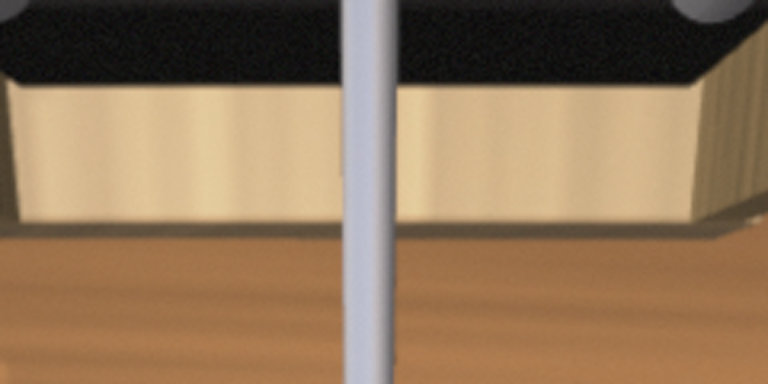

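The bar's near face at (365,85) hides the crate, but its inner face works out at x=0.550. I'll feel for the stop by force.

Call:
send_rows --pt "-0.05 0 0" --pt "-0.05 0 0" --spin '[0,0]' --jaw '[1,1]'

```text
clock: 12.28
tcp_pos: [0.4065, 0.0505, 0.0789]
eef_rot: [-0.0, 1.0, 0.02, 0.001]
contact_force: [5.8, -0.0, -2.1]
gripper_width: 0.0244
gripper_force: 59.4
```

Call:
send_rows --pt "-0.05 0 0" --pt "0 0 0" --spin '[0,0]' --jaw '[1,1]'

```text
clock: 12.45
tcp_pos: [0.4065, 0.0506, 0.0791]
eef_rot: [-0.0, 1.0, 0.02, 0.001]
contact_force: [6.6, -0.2, -2.1]
gripper_width: 0.0247
gripper_force: 59.4
```

TCP has stopped and force is rising. Slightly more to square it up.

Call:
send_rows --pt "-0.05 0 0" --pt "-0.05 0 0" --pt "0 0 0" --spin '[0,0,0]' --jaw '[1,1,1]'

```text
clock: 12.7
tcp_pos: [0.4067, 0.0507, 0.0795]
eef_rot: [-0.0, 1.0, 0.02, 0.003]
contact_force: [8.2, 0.5, -2.4]
gripper_width: 0.0249
gripper_force: 59.3
```

Call:
send_rows --pt "-0.05 0 0" --pt "0 0 0" --pt "0 0 0" --spin '[0,0,0]' --jaw '[1,1,1]'

```text
clock: 12.95
tcp_pos: [0.4067, 0.0507, 0.0796]
eef_rot: [-0.0, 1.0, 0.02, 0.003]
contact_force: [9.1, 0.2, -3.7]
gripper_width: 0.0248
gripper_force: 59.3
```

Run:
```python
from h import *
p,d,X=snap('side'); np.savez('pics/side6.npz',p=p,X=X); p2,d2,X2=snap('top')
a=cv2.resize(p[140:220,205:305],(500,400),interpolation=cv2.INTER_CUBIC); b=cv2.resize(p2[120:220,195:265],(280,400),interpolation=cv2.INTER_CUBIC)
cv2.imwrite('pics/c6.png',np.hstack([a,b]))
```

```text
(no output)
```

View pics/c6.png

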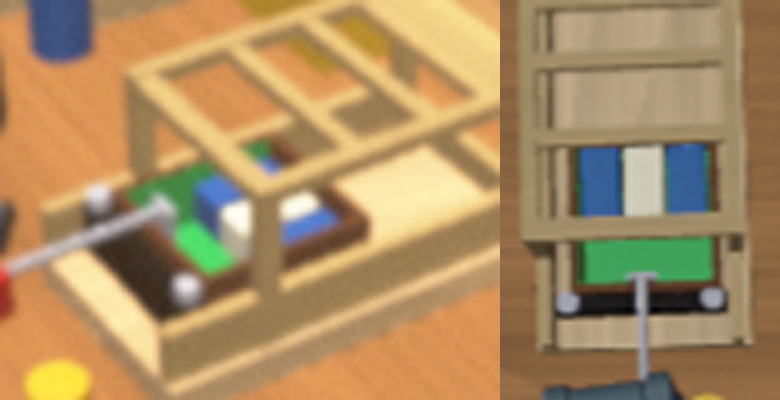

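The crate is square against the bar with no gap and no orange showing (side crop ~(150,235), top crop ~(640,290)). Unhooking now: ease forward, then lift.

Call:
send_rows --pt "0.15 0 0" --pt "0.15 0 0" --pt "0.2 0 0" --pt "0.2 0 0" --pt "0.15 0 0" --spin '[0,0,0,0,0]' --jaw '[1,1,1,1,1]'

```text
clock: 13.47
tcp_pos: [0.4089, 0.0502, 0.0774]
eef_rot: [0.001, 1.0, 0.02, -0.003]
contact_force: [-0.1, 0.7, -2.7]
gripper_width: 0.0249
gripper_force: 59.5
```

Call:
send_rows --pt "0 0 0" --pt "0 0 0" --spin '[0,0]' --jaw '[1,1]'

```text
clock: 13.63
tcp_pos: [0.4104, 0.0503, 0.0779]
eef_rot: [0.0, 1.0, 0.02, -0.002]
contact_force: [-0.2, 0.6, -1.6]
gripper_width: 0.0245
gripper_force: 59.5
```

Call:
send_rows --pt "0.2 0 0" --pt "0 0 -0.5" --pt "0 0 -1" --pt "0 0 -1.5" --pt "0 0 -2" --spin '[0,0,0,0,0]' --jaw '[1,1,1,1,1]'

```text
clock: 14.05
tcp_pos: [0.4125, 0.0501, 0.1283]
eef_rot: [0.001, 1.0, 0.02, -0.002]
contact_force: [-0.1, 0.3, -1.1]
gripper_width: 0.0247
gripper_force: 59.5
```

Call:
send_rows --pt "0 0 -2" --pt "-0.5 0 -1.5" --pt "-1 0 0" --pt "0 0 0" --spin '[0,0,0,0]' --jaw '[1,1,1,1]'

```text
clock: 14.38
tcp_pos: [0.3982, 0.0502, 0.1646]
eef_rot: [-0.001, 1.0, 0.02, -0.0]
contact_force: [-0.8, -0.5, -2.8]
gripper_width: 0.0244
gripper_force: 59.5
```

Run:
```python
from h import *
print(pose(),env.state()['contact_force'])
plan([(.40,-.14,.165,6,6),(.475,-.2236,.10,19.6,5),(.475,-.2236,.03,19.6,4)])
```

```text
(array([0.39823394, 0.05020859, 0.16459295]), np.float64(2.2908625708126884)) [-0.80162056 -0.47637    -2.76120524]
[[-0.1,3.17,-0.01],[-0.13,3.17,-0.01],[-0.16,3.17,-0.01],[-0.2,3.16,-0.0],[-0.23,3.16,-0.01]] [np.float64(-0.1), np.float64(-0.1), np.float64(-0.1), np.float64(-0.11), np.float64(-0.1)]
[[-0.27,3.16,-0.0],[1.32,1.82,1.3],[1.23,1.88,1.3],[1.14,1.93,1.3],[1.05,1.99,1.3]] [np.float64(-0.11), np.float64(-0.45), np.float64(-0.45), np.float64(-0.45), np.float64(-0.46)]
[[0.95,2.04,1.3],[-0.0,-0.0,1.75],[-0.0,-0.0,1.75],[-0.0,-0.0,1.75],[-0.0,-0.01,1.75]] [np.float64(-0.45), np.float64(-0.0), np.float64(-0.0), np.float64(-0.0), np.float64(-0.0)]
end [ 0.475  -0.2235  0.03  ] 19.57
```

Call:
send_rows --pt "-0.1 3.17 0" --pt "-0.13 3.17 0" --pt "-0.16 3.17 0" --pt "-0.2 3.16 0" --pt "-0.23 3.16 0" --spin '[-0.1,-0.1,-0.1,-0.1,-0.1]' --jaw '[1,1,1,1,1]'

```text
clock: 14.8
tcp_pos: [0.3999, -0.1098, 0.1633]
eef_rot: [-0.0, 0.999, 0.047, -0.0]
contact_force: [1.4, 0.5, -2.9]
gripper_width: 0.0249
gripper_force: 59.5
```

Call:
send_rows --pt "-0.27 3.16 0" --pt "1.32 1.82 1.3" --pt "1.23 1.88 1.3" --pt "1.14 1.93 1.3" --pt "1.05 1.99 1.3" --spin '[-0.1,-0.45,-0.45,-0.45,-0.45]' --jaw '[1,1,1,1,1]'

```text
clock: 15.22
tcp_pos: [0.4613, -0.2077, 0.1104]
eef_rot: [0.0, 0.989, 0.147, -0.001]
contact_force: [1.0, 0.6, -2.0]
gripper_width: 0.0248
gripper_force: 59.6
```

Call:
send_rows --pt "0.95 2.04 1.3" --pt "0 0 1.75" --pt "0 0 1.75" --pt "0 0 1.75" --pt "0 0 1" --spin '[-0.45,0,0,0,0]' --jaw '[1,1,1,1,1]'

```text
clock: 15.63
tcp_pos: [0.474, -0.2232, 0.0336]
eef_rot: [-0.001, 0.986, 0.169, -0.002]
contact_force: [-0.3, -0.4, -1.9]
gripper_width: 0.0249
gripper_force: 59.7
```

Call:
send_rows --pt "0 0 0.7" --pt "0 0 0" --pt "0 0 0" --spin '[0,0,0]' --jaw '[1,1,1]'

```text
clock: 15.88
tcp_pos: [0.4758, -0.2239, 0.0293]
eef_rot: [0.0, 0.986, 0.169, -0.0]
contact_force: [0.2, 0.8, -2.4]
gripper_width: 0.0249
gripper_force: 59.7
```

Call:
send_rows --pt "0 0 0.7" --pt "0 0 0.5" --pt "0 0 0.4" --pt "0 0 0.2" --pt "0 0 0" --spin '[0,0,0,0,0]' --jaw '[1,1,1,1,1]'

```text
clock: 16.3
tcp_pos: [0.4753, -0.2235, 0.0107]
eef_rot: [-0.0, 0.986, 0.169, -0.0]
contact_force: [-0.6, 0.8, -1.5]
gripper_width: 0.0243
gripper_force: 59.7
```

Call:
send_rows --pt "0 0 0.1" --pt "0 0 0.1" --pt "0 0 0" --spin '[0,0,0]' --jaw '[1,1,1]'

```text
clock: 16.55
tcp_pos: [0.4758, -0.224, 0.0093]
eef_rot: [0.0, 0.986, 0.168, 0.0]
contact_force: [-0.3, 0.1, -1.8]
gripper_width: 0.0245
gripper_force: 59.9
```

Call:
send_rows --pt "0 0 0.1" --pt "0 0 0" --spin '[0,0]' --jaw '[1,1]'

```text
clock: 16.72
tcp_pos: [0.4758, -0.224, 0.0091]
eef_rot: [-0.001, 0.986, 0.168, 0.0]
contact_force: [-2.5, 1.2, 6.8]
gripper_width: 0.0249
gripper_force: 61.3
```

Call:
send_rows --pt "0 0 0" --pt "0 0 0" --pt "0 0 0" --pt "0 0 0" --pt "0 0 0" --spin '[0,0,0,0,0]' --jaw '[2.6,3,3.5,4.5,5.5]'

```text
clock: 17.13
tcp_pos: [0.4761, -0.2239, 0.0082]
eef_rot: [0.0, 0.986, 0.169, 0.0]
contact_force: [-0.2, 0.2, 0.5]
gripper_width: 0.0546
gripper_force: 0.0
```

Call:
send_rows --pt "0 0 0" --pt "0 0 -1" --pt "0 0 -2" --pt "0 0 -3" --pt "0 0 -3" --spin '[0,0,0,0,0]' --jaw '[6,6,6,6,6]'

```text
clock: 17.55
tcp_pos: [0.4747, -0.2238, 0.099]
eef_rot: [-0.0, 0.986, 0.168, -0.001]
contact_force: [0.8, 0.4, 0.4]
gripper_width: 0.06
gripper_force: 0.0
```

Call:
send_rows --pt "0 0 -3" --pt "0 0 -2" --pt "0 0 0" --pt "0 0 0" --spin '[0,0,0,0]' --jaw '[6,6,6,6]'

```text
clock: 17.88
tcp_pos: [0.4769, -0.2242, 0.1499]
eef_rot: [0.0, 0.986, 0.168, 0.002]
contact_force: [-0.7, 0.1, 0.2]
gripper_width: 0.0604
gripper_force: 0.0
```

Run:
```python
from h import *
p,d,X=snap('wrist'); p2,d2,X2=snap('side')
hsv=cv2.cvtColor(p,cv2.COLOR_BGR2HSV)
red=(((hsv[...,0]<8)|(hsv[...,0]>172))&(hsv[...,1]>150)&(hsv[...,2]>60))
P=X[red]; P=P[(P[:,2]>.03)&(P[:,2]<.05)]; r=cv2.minAreaRect(P[:,:2].astype(np.float32)); print(r,np.percentile(P[:,2],[10,50,90]))
cv2.imwrite('pics/c7.png',np.hstack([cv2.resize(p,(400,300)),cv2.resize(p2[130:290,190:340],(400,427))[:300]]))
```

```text
((0.45549365878105164, -0.2298295944929123), (0.09972874075174332, 0.027854306623339653), 19.76472282409668) [0.03820344 0.03928585 0.04020939]
```

View pics/c7.png

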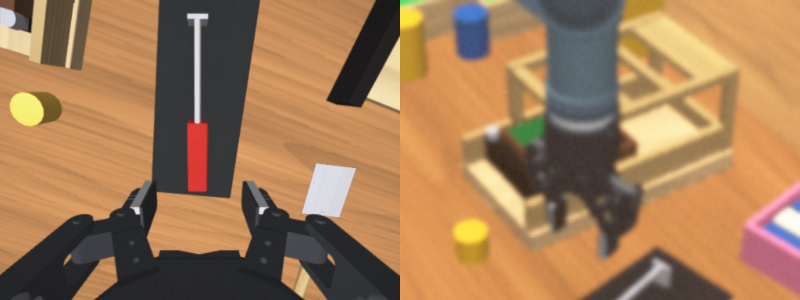

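The hook stands upright on the mat, with its handle at (197,157) and within 1 mm of where it started. The crate is still against the bar at (515,160) and the arm is clear, so I'm handing in.

```bash
python3 -c "
from bench import env
print(env.finish_job())"
```

```text
the job is handed in; nothing more can be done
None
```

I dragged the crate home against the stop bar with the hook, stood the hook back on the mat and handed the job in at about 18 s. The pull read about 9 N at most. I judged the plunger pushed in from the rising pull and from no orange showing, and I did not get a verdict back.

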